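# Park and latch the slicer carriage

## Robot

A 6-joint arm with a two-finger parallel gripper is mounted at the origin on the work surface. World frame = base frame: x ahead of the robot, y to its left, z up, the work surface at z = 0. Lengths are in m, angles in rad, forces in N, time in s.
With the tool pointing down it reaches from about 0.375 to 0.925 m from the base axis. Payload 5.7 kg.
Tool frame: the origin (TCP) lies at the very end of the fingers, on their centre line; the grasp point (between the pads) lies 19 mm behind it; x points along the fingers, z is the direction in which the jaws open and shut, and the axes are right-handed (so a half turn about x gives the same grasp; the last joint's range is limited). The gripper opens to 88 mm and grips with 3 to 60 N. Pads are 20 mm wide; open, the fingers measure 115 mm over their backs; the gripper's body (75 mm by 178 mm) begins 61 mm behind the grasp point.
Start: joints at [-1.297, 0.359, 1.51, -0, 1.272, -0.115], TCP at [0.227, -0.555, 0.223] pointing down, gripper open.
Joint ranges: [-2.97, 2.97], [-1.01, 2.36], [0.21, 2.38], [-0.96, 4.11], [0.2, 2.71], [-2.98, 2.98]. Speed limits (rad/s): [2.39, 2.39, 3.14, 3.14, 3.14, 3.14].

## Interface

Orientations are given as a rotation vector (axis times angle).
In Python, from plant import monitor, optics, r, nets gives the robot as it stands.
- The arm moves only by the tool play_rows, never from a script. Its argument "targets" is a list of rows, each a list of 2 entries, a list of its own where there are three numbers: the shift along the world's x, y, z in cm, then the turn about the world's z in degrees. In form: [[[dx, dy, dz], roll], ...]. A call has 1 to 12 rows; each row shifts and turns the pose as measured when the row begins; what a row does not reach is not made up. A row lasts 1/8 s, in which the tool goes at most 62.5 mm and 10.7 degrees, less where a joint would pass 70% of its speed; a pose out of reach is approached as far as the arm can. A call is refused whole if a number of a shift passes 6.25 or a number of a turn 10.7, either way. A call with a gripper value outside its range is refused whole. "hand" is the closure in counts, from 0 (fully open) to 255 (shut), set as the call begins (left out, the last holds). The fingers move at their own pace and stop on an object; the grip force is fixed at half the most. Time passes only in rows, so rows that do not move let the fingers close. It gives the time, the measured TCP pose, the force and the opening at its end, in the units of the state.
- monitor.get_state(): the state, without advancing time (a new reading comes with each control period).
- optics.get_image(name): name is "scene" or "top"; returns the picture (384x512x3 uint8, blue, green, red); there is no depth.
- optics.camera_params(name): a dict with "mtx" (3x3 intrinsics, pixels), "k1" (the pictures are not rectified: a ray, as slopes to the right and down, at radius r is drawn at 1 + k1 r^2 times it, then the intrinsics apply), "pose" (4x4, takes a point from camera to world coordinates). Camera axes: x right, y up, looking along -z (the intrinsics and any distortion apply to the point x, -y, -z); pixel columns grow to the right and rows downward; lengths in m; the calibration is good to about 2 mm. A picture is of the moment at which its call begins. camera_params takes no time and is no camera call.
- r.job_done(): hands the job in, once; it reports no verdict.
Trained networks look in the newest picture that a camera, given by its name, has taken for a name from the list of things; names that differ only in an ending like _2 or _b are one class to them, and where a whole thing is asked for, a point or a joint stands for the part that bears it (a point fixed in the world has none). Each returns a list of dicts, best first, with "conf" (0 to 1); they miss things now and then, are a little off and sometimes report something else, mostly with a low value. They report only what shows in the picture. A call takes as long as a camera call. They do not tell look-alikes from the thing itself.
- nets.recognise(camera, name): "centre" ([column, row] in pixels, amid what is visible of it).
- nets.mark_of(camera, name): "centre" ([column, row] in pixels: a listed point, or the origin of a listed thing).
The state is a dict: "clock": time; "joints": joint angles; "joint_velocities": joint speeds; "joint_efforts": joint torques, N m; "eef_pos": TCP position; "ee_rot": TCP orientation; "force": force on the tool from outside, world axes, zero at the start; "torque": the same for the moment, N m; "grip_width": finger opening in m.
Only numpy, scipy, OpenCV 4.12 (cv2) and the standard library are available. Lean on these libraries where they do the work, as an engineer would, in place of code of your own. Each camera call takes 0.05 s, during which the arm holds its last target. There are 200 camera calls.

## Task

Park the meat slicer for cleaning: push its carriage along the guide until it is fully home against the red stop, then swing the red-knobbed latch right across behind the carriage. The carriage jams if it is pushed off to one side, so push it on its centre line; leave the other things on the counter and on the slicer where they stand, and let go at the end.

Things in the scene. Friction and masses are not known exactly. Their poses are not given: they have to be found in the camera images.
- slicer: Cream slicer, fixed. Origin on the counter under the guide's centre line; x = carriage's way home (away from the robot), y = to the blade side. Its frame, mm: grey flat deck at z 90, x -158..188, y -158..158; T-shaped steel guide along x at y 0, 40 wide, top z 109, x -152..178; blade and motor housing at y over 155, x -15..175, up to z 260. On the deck: carriage, latch, sauce cup.
- carriage: Aluminium carriage, 130 mm along x, 180 wide (y), about 0.5 kg, captive on the guide. Origin: centre of its underside, on the deck; axes as the slicer's. Starts 110 to 160 mm short of home (home: origin at x 90 of the slicer, far edge x +65 on the stop). Plate top z 30; black round hand knob, 20 mm across, top z 70, stands off centre at x 25, y -72.
- push_mark (a point): Blue mark, 18 mm wide: centre of the outer face (carriage x -65) of the cream wall along the carriage's robot-side end, 42 mm above the deck. Wall: 180 wide, 12 thick, slippery, z 24..60 above the deck. A push within 15 mm of the centre line slides it with 1 to 5 N; 40 mm or more aside it turns about 4 degrees on its short 40 mm shoes and jams fast; a centred push frees it.
- stop_face (a point): Centre of the face of the red end stop (slicer x 155, y 0), 30 mm above the deck; the stop is 70 mm wide, z 0..42 above the deck. The carriage's far edge meets it when home.
- latch (a joint): Parking latch angle, rad. 0 = open, bar along the slicer's -x from its pivot (starts at 0 to 0.25); 1.57 = shut, at its limit: bar along the slicer's +y, across behind the carriage's wall, 7 mm clear of it at home. Turns clockwise seen from above, with light friction (under 2 N at the knob); stays where left. The carriage blocks it while well short of home.
- latch_pivot (a point): Vertical axis of the latch, at x 11, y -135 of the slicer; 53 mm above the deck, the height of the bar (10 mm thick, 14 wide; its hub is 24 across).
- latch_knob (a point): Upright round red knob at the latch's end, 18 mm across, 90 mm from the pivot, z 50..108 above the deck; this point is on its axis, 92 mm above the deck (16 mm below its top), clear above the carriage's wall.
- sauce_cup: Small white ceramic cup, 44 mm across, 32 mm high, standing on the slicer's deck; origin under its centre. To be left alone.
- pepper_mill: Dark wooden pepper mill, 54 mm across, 146 mm high, on the counter to the slicer's right; origin under its centre. To be left alone.
- oil_bottle: Green bottle, 64 mm across, 200 mm high, on the counter; origin under its centre. To be left alone.
- snack_bowl: Glass bowl, 140 mm across, 55 mm high, on the counter; origin under its centre. To be left alone.
- pickle_jar: Amber jar, 80 mm across, 110 mm high, on the counter; origin under its centre. To be left alone.
- mug: Blue mug, 80 mm across, 90 mm high, on the counter; origin under its centre. To be left alone.
- spatula: Steel spatula with a wooden handle, lying on the counter to the robot's right; origin under its middle. To be left alone.
Mind the look-alikes: they are no part of the job. Leave any brown look-alike of the carriage alone.

How it is judged:
By the outcome, as a careful person would: the job done as asked, in the order asked, and still so for the second after the job is handed in, with the robot touching nothing.
It also fails if it takes over 53 s, if anything falls off the work surface, if the arm or the gripper's body presses on something with over 40 N, if the wrist force passes 120 N, or if a joint passes its speed limit or range.

## Working session

There is one attempt and no reset: what is moved stays moved. The work goes in short steps, Python scripts to look and compute and a tool call to move; the robot and the scene stay as the last step left them, time stands still between calls to the robot, and variables do not carry over. Pictures are saved under pics/ and viewed, about 8 in all and at most 12, crops included, and the job is handed in when it is done.

Besides the shell and the picture viewer there is one more tool, called after "Emit:" in YAML: its name, and indented under it one key for each argument. play_rows: Moves the arm, as the interface text tells. Its arguments: {"type":"object","properties":{"targets":{"type":"array"},"hand":{"type":"number"}},"required":["targets"]}

```bash
mkdir -p pics
cat > h.py <<'E'
import numpy as np, cv2
from plant import monitor, optics, r, nets
def ray(cam,px):
    p=optics.camera_params(cam);K=np.array(p["mtx"]);T=np.array(p["pose"])
    d=np.array([(px[0]-K[0,2])/K[0,0],(px[1]-K[1,2])/K[1,1]]);u=d.copy()
    for _ in range(30): u=d/(1+p["k1"]*(u@u))
    return T[:3,3],T[:3,:3]@np.array([u[0],-u[1],-1.])
def atz(cam,px,z):
    o,d=ray(cam,px);return o+d*(z-o[2])/d[2]
def proj(cam,X):
    p=optics.camera_params(cam);K=np.array(p["mtx"]);T=np.array(p["pose"])
    c=T[:3,:3].T@(np.asarray(X)-T[:3,3]);u=np.array([c[0],-c[1]])/-c[2];u=u*(1+p["k1"]*(u@u))
    return np.array([K[0,0]*u[0]+K[0,2],K[1,1]*u[1]+K[1,2]])
E
python3 - <<'E'
from h import *
for c in("scene","top"):
    cv2.imwrite(f"pics/{c}0.png",optics.get_image(c))
    print(c,np.round(optics.camera_params(c)["pose"],2)[:3,3])
    for n,z in(("push_mark",.132),("stop_face",.12),("latch_pivot",.143),("latch_knob",.182),("carriage",.09),("slicer",0),("sauce_cup",.09)):
        for m in nets.mark_of(c,n)[:3]: print(n,np.round(m["centre"]),round(m["conf"],2),np.round(atz(c,m["centre"],z),3))
s=monitor.get_state();print(s)
E
```

```text
scene [0.83 0.47 1.08]
push_mark [346. 273.] 0.95 [0.476 0.339 0.132]
push_mark [236. 164.] 0.69 [ 0.544 -0.126  0.132]
push_mark [257. 313.] 0.67 [0.734 0.298 0.132]
stop_face [178. 213.] 0.83 [ 0.777 -0.074  0.12 ]
latch_pivot [186. 154.] 0.64 [ 0.662 -0.241  0.143]
latch_knob [207. 131.] 0.82 [ 0.573 -0.255  0.182]
carriage [360. 266.] 0.9 [0.415 0.34  0.09 ]
carriage [223. 182.] 0.85 [ 0.603 -0.117  0.09 ]
carriage [271. 334.] 0.77 [0.727 0.357 0.09 ]
slicer [221. 195.] 0.81 [ 0.614 -0.124  0.   ]
sauce_cup [271. 185.] 0.44 [ 0.478 -0.022  0.09 ]
sauce_cup [221. 200.] 0.15 [ 0.642 -0.06   0.09 ]
top [0.31 0.   1.25]
push_mark [285. 192.] 0.62 [ 0.537 -0.123  0.132]
push_mark [141. 226.] 0.6 [0.425 0.309 0.132]
push_mark [270. 118.] 0.23 [ 0.775 -0.076  0.132]
stop_face [269. 119.] 0.64 [ 0.778 -0.074  0.12 ]
latch_pivot [322. 151.] 0.6 [ 0.667 -0.239  0.143]
latch_knob [329. 179.] 0.64 [ 0.568 -0.248  0.182]
carriage [142. 246.] 0.9 [0.368 0.311 0.09 ]
carriage [280. 176.] 0.7 [ 0.596 -0.114  0.09 ]
carriage [392. 184.] 0.7 [ 0.578 -0.478  0.09 ]
{'clock': 0.8, 'joints': array([-1.29709723e+00,  3.58735349e-01,  1.51041204e+00, -4.61551519e-06,
        1.27249967e+00, -1.15093115e-01]), 'joint_velocities': array([ 0.00010301,  0.00036626,  0.00113415, -0.00059853,  0.00104526,
       -0.00091123]), 'joint_efforts': array([ 1.06533138e-03, -5.15267122e+01, -2.71123785e+01,  6.75387983e-02,
        2.43923231e-02, -1.35331584e-05]), 'eef_pos': array([ 0.22742794, -0.55518745,  0.22265671]), 'ee_rot': array([ 0.91824768,  1.36845954, -0.91819503]), 'force': array([0.77606355, 0.50327167, 0.80675221]), 'torque': array([ 0.00802607, -0.02017291, -0.04346301]), 'grip_width': 0.087545124735526}
```

Run:
```python
import cv2
a=cv2.imread("pics/scene0.png");b=cv2.imread("pics/top0.png")
cv2.imwrite("pics/both.png",cv2.resize(cv2.vconcat([a,b])[:,:],None,fx=.78,fy=.78))
cv2.imwrite("pics/topc.png",cv2.resize(b[70:290,190:450],None,fx=2.7,fy=2.7,interpolation=2))
```

```text
(no output)
```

View pics/both.png

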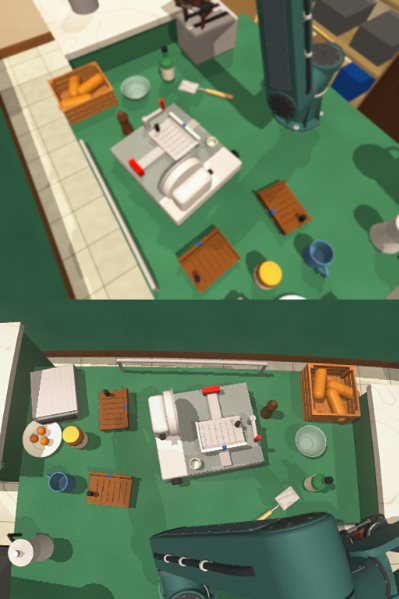

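View pics/topc.png

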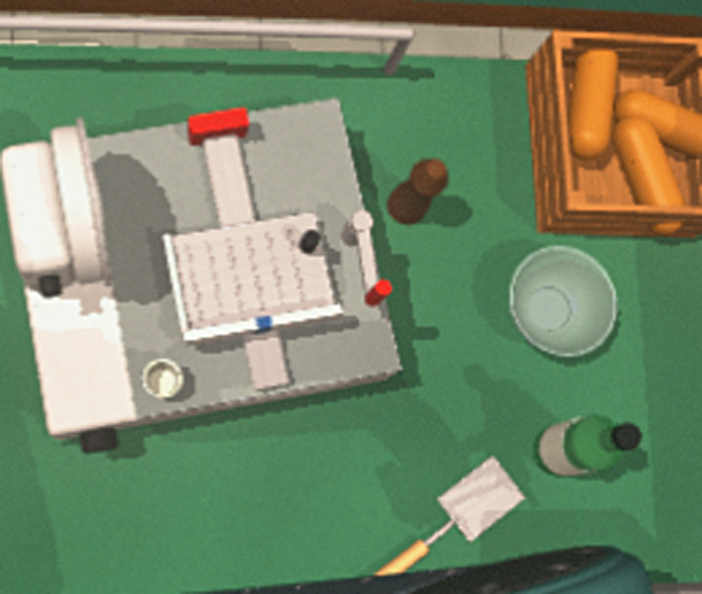

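The pictures show the cream slicer with its aluminium carriage, wall mark at about (287,190) in the top picture. The red latch knob is at (329,178) and the red stop at (270,117). The candidates for the carriage are:
- Aluminium on the slicer, top (280,176).
- Brown look-alike at top (142,246).
- Brown look-alike at top (145,140).

I choose the aluminium one; the crop confirms it with its blue mark and the T-guide under it.

Run:
```python
from h import *
from scipy.spatial.transform import Rotation as R
s=monitor.get_state();M=R.from_rotvec(s["ee_rot"]).as_matrix();print(np.round(M,3),"tool z yaw",np.degrees(np.arctan2(M[1,2],M[0,2])))
# colour centroids
for c in("scene","top"):
    im=optics.get_image(c).astype(int);b,g,rr=im[...,0],im[...,1],im[...,2]
    blue=(b>rr+50)&(b>g+25);red=(rr>150)&(g<70)&(b<70)
    for nm,m,z in(("blue",blue,.132),("red",red,.132)):
        n,l,st,ce=cv2.connectedComponentsWithStats(m.astype(np.uint8))
        for i in range(1,n):
            if st[i,4]>8 and st[i,4]<900: print(c,nm,st[i,4],np.round(ce[i],1),np.round(atz(c,ce[i],z if nm=="blue" else .16),4))
    for n in("oil_bottle","pepper_mill"):
        for m in nets.mark_of(c,n)[:1]: print(c,n,round(m["conf"],2),np.round(atz(c,m["centre"],0),3))
```

```text
[[-0.     0.925  0.379]
 [ 0.     0.379 -0.925]
 [-1.     0.    -0.   ]] tool z yaw -67.72376964804738
scene blue 21 [348.7 270.5] [0.4658 0.3383 0.132 ]
scene blue 21 [254.6 312. ] [0.7378 0.2938 0.132 ]
scene blue 30 [399.5 319.4] [0.44   0.5034 0.132 ]
scene red 41 [207.5 133. ] [ 0.5683 -0.2649  0.16  ]
scene red 172 [174.7 214.8] [ 0.7902 -0.0519  0.16  ]
scene oil_bottle 0.7 [ 0.405 -0.53   0.   ]
scene pepper_mill 0.81 [ 0.747 -0.317  0.   ]
top blue 14 [161.3 136.5] [0.7073 0.2637 0.132 ]
top blue 18 [287.4 188.8] [ 0.547  -0.1306  0.132 ]
top blue 18 [140.2 224.5] [0.4301 0.31   0.132 ]
top blue 14 [ 62.5 226.7] [0.4179 0.5485 0.132 ]
top blue 10 [ 84.4 237.3] [0.3879 0.4772 0.132 ]
top red 144 [270.3 114.8] [ 0.775  -0.0756  0.16  ]
top red 24 [331.6 176.3] [ 0.5822 -0.2615  0.16  ]
top oil_bottle 0.72 [ 0.412 -0.509  0.   ]
top pepper_mill 0.76 [ 0.731 -0.32   0.   ]
```

Run:
```python
from h import *
from scipy.optimize import least_squares
C=lambda x,y:(x/2.7+190,y/2.7+70)
P=[atz("top",C(*p),.09)[:2] for p in((400,370),(338,100),(50,435))]
print(np.round(P,4)); a,b,c=P
print([np.degrees(np.arctan2(*(b-a)[::-1])),np.degrees(np.arctan2(*(c-a)[::-1]))-90])
W=[atz("top",C(*p),.15)[:2] for p in((187,338),(342,310))];w=W[0]-W[1];print(W,np.degrees(np.arctan2(w[1],w[0]))-90,np.linalg.norm(w))
obs=[((155,0),(.7775,-.074)),((11,-135),(.6645,-.240)),((-158,-158),a),((188,-158),b)]
f=lambda q:np.concatenate([np.array(q[:2])+np.array([[np.cos(q[2]),-np.sin(q[2])],[np.sin(q[2]),np.cos(q[2])]])@(np.array(l)/1e3)-o for l,o in obs])
s=least_squares(f,[.63,-.1,.2]);print(s.x,np.degrees(s.x[2]),np.round(f(s.x)*1e3,1))
x,y,t=s.x;Ri=np.array([[np.cos(t),np.sin(t)],[-np.sin(t),np.cos(t)]])
for n,p in(("mark",(.543,-.126)),("w0",W[0]),("w1",W[1]),("knob",(.5705,-.2515)),("cup",(.478,-.022)),("start",(.2274,-.5552)),("mill",(.74,-.318))): print(n,np.round(Ri@(np.array(p)-[x,y])*1e3,1))
for l in((-125,0),(-75,0),(13,0),(25,0),(-79,-135)): print(l,np.round(np.array([x,y])+Ri.T@(np.array(l)/1e3),4))
```

```text
[[ 0.5001 -0.2967]
 [ 0.8372 -0.2313]
 [ 0.4183  0.1087]]
[np.float64(10.987870187862569), np.float64(11.406737936004888)]
[array([ 0.52222859, -0.04408181]), array([ 0.55720762, -0.21743324])] 11.408020555581572 0.17684527879439468
[ 0.62465565 -0.10954551  0.19743546] 11.312218607834543 [-0.9 -5.1 -2.6  0.2  0.6  1.2  2.8  3.7]
mark [-83.3  -0.1]
w0 [-87.6  84.3]
w1 [-87.3 -92.6]
knob [ -80.9 -128.6]
cup [-126.6  114.6]
start [-477.  -359.1]
mill [  72.2 -227. ]
(-125, 0) [ 0.5021 -0.1341]
(-75, 0) [ 0.5511 -0.1243]
(13, 0) [ 0.6374 -0.107 ]
(25, 0) [ 0.6492 -0.1046]
(-79, -135) [ 0.5737 -0.2574]
```

Emit:
play_rows:
  targets:
    - [[0,0,4],0]
    - [[0,0,4],0]
    - [[3,5,0],-2]
    - [[3,5,0],-2]
    - [[3,5,0],-2]
    - [[3,5,0],-2]
    - [[3,5,0],-2]
    - [[3,5,0],-1]
    - [[3,5,0],0]
    - [[3,4,0],0]
    - [[0,0,0],0]
  hand: 255

```text
clock: 2.48
eef_pos: [0.4729, -0.1539, 0.3061]
ee_rot: [1.07, 1.285, -1.068]
force: [-0.3, -0.5, -0.2]
grip_width: 0.0006
```

Emit:
play_rows:
  targets:
    - [[1.9,1.8,0],0]
    - [[0,0,-4],0]
    - [[0,0,-4],0]
    - [[0,0,-4],0]
    - [[0,0,-4],0]
    - [[0,0,-1.6],0]
    - [[0,0,0],0]

```text
clock: 3.35
eef_pos: [0.4902, -0.1418, 0.1267]
ee_rot: [1.069, 1.279, -1.071]
force: [-0.9, -0.5, 0.6]
grip_width: 0.0005
```

Run:
```python
from h import *
from scipy.spatial.transform import Rotation as R
s=monitor.get_state();M=R.from_rotvec(s["ee_rot"]).as_matrix();print(s["eef_pos"],s["force"],np.degrees(np.arctan2(M[1,2],M[0,2])))
a=optics.get_image("scene")[100:260,140:320];b=optics.get_image("top")[90:250,190:370]
cv2.imwrite("pics/pre.png",cv2.resize(cv2.hconcat([a,b]),None,fx=2.2,fy=2.2,interpolation=2))
```

```text
[ 0.49020722 -0.14179441  0.12673687] [-0.94497008 -0.51092739  0.55006105] -79.39200167149089
```

View pics/pre.png

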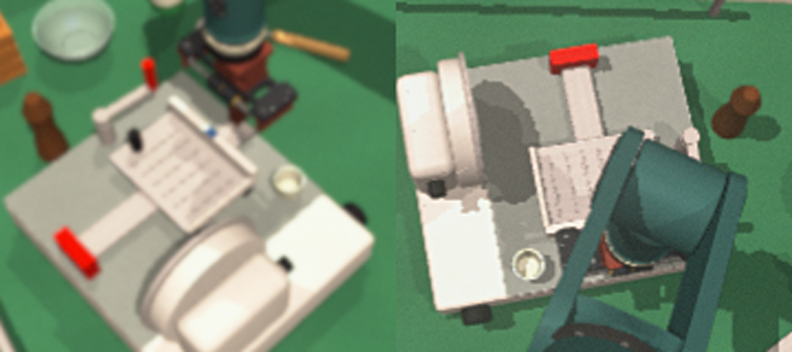

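Emit:
play_rows:
  targets:
    - [[1.4,0.8,0.1],0]
    - [[1.5,0.3,0],0]
    - [[1.2,0.24,0],0]
    - [[1.2,0.24,0],0]
    - [[1.2,0.24,0],0]
    - [[1.2,0.24,0],0]

```text
clock: 4.2
eef_pos: [0.5742, -0.1206, 0.1319]
ee_rot: [1.068, 1.274, -1.069]
force: [-2.2, -0.6, 0.6]
grip_width: 0.0005
```

Emit:
play_rows:
  targets:
    - [[1.2,0.24,-0.1],0]
    - [[1.2,0.24,-0.05],0]
    - [[1.2,0.24,0],0]
    - [[1,0.2,0],0]
    - [[0.6,0.12,0],0]

```text
clock: 4.82
eef_pos: [0.6301, -0.1094, 0.1299]
ee_rot: [1.068, 1.274, -1.069]
force: [-2.1, -0.1, 1.9]
grip_width: 0.0004
```

Emit:
play_rows:
  targets:
    - [[0.4,0.08,0],0]
    - [[0.4,0.08,0],0]
    - [[0.3,0.06,0],0]

```text
clock: 5.2
eef_pos: [0.6373, -0.1076, 0.1293]
ee_rot: [1.063, 1.281, -1.075]
force: [-11.6, -2.9, 5.1]
grip_width: 0.0005
```

Emit:
play_rows:
  targets:
    - [[0.3,0.06,0],0]
    - [[0.3,0.06,0],0]

```text
clock: 5.45
eef_pos: [0.637, -0.1071, 0.1283]
ee_rot: [1.057, 1.291, -1.084]
force: [-8.9, -2.8, 4.7]
grip_width: 0.0006
```

Run:
```python
from h import *
a=optics.get_image("scene")[100:260,140:320];b=optics.get_image("top")[70:230,190:370]
cv2.imwrite("pics/home.png",cv2.resize(cv2.hconcat([a,b]),None,fx=2.2,fy=2.2,interpolation=2))
```

```text
(no output)
```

View pics/home.png

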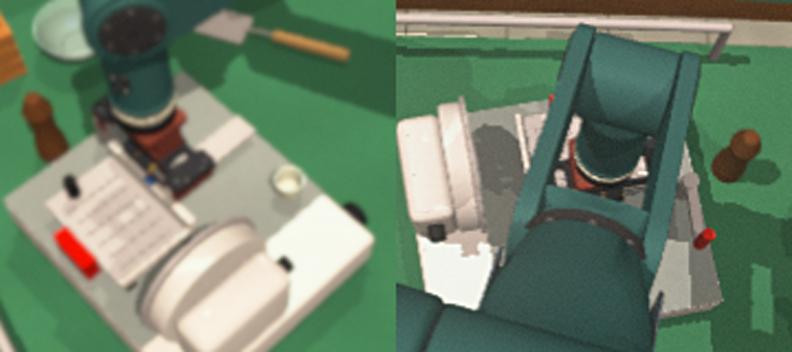

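Scene view shows the carriage's far edge on the red stop (about (80,250)). Its position held while the force rose, so it is home. I back off and turn for the latch.

Emit:
play_rows:
  targets:
    - [[-3,-0.6,0],0]
    - [[-3,-0.6,0],0]
    - [[0,0,5],0]
    - [[0,0,5],0]
    - [[0,0,5],0]
    - [[-0.5,-3.5,0],9]
    - [[-0.5,-3.5,0],9]
    - [[-0.5,-3.5,0],9]
    - [[-0.5,-3.5,0],9]
    - [[-0.5,-3.5,0],9]
    - [[0,0,0],0]

```text
clock: 6.92
eef_pos: [0.556, -0.2999, 0.2871]
ee_rot: [0.443, 1.5, -0.453]
force: [0.1, -0.2, -0.3]
grip_width: 0.0006
```

Run:
```python
from h import *
from scipy.spatial.transform import Rotation as R
s=monitor.get_state();M=R.from_rotvec(s["ee_rot"]).as_matrix();print(s["eef_pos"],s["joints"].round(2),np.degrees(np.arctan2(M[1,2],M[0,2])),M[2].round(3))
optics.get_image("scene")
for n,z in(("push_mark",.132),("latch_pivot",.143),("latch_knob",.182)):
    for m in nets.mark_of("scene",n)[:3]: print(n,np.round(m["centre"]),round(m["conf"],2),np.round(atz("scene",m["centre"],z),4))
```

```text
[ 0.55595454 -0.2998897   0.2870799 ] [-0.6   0.34  1.37  0.    1.4  -0.03] -32.87645473400623 [-1.     0.001  0.025]
push_mark [345. 272.] 0.97 [0.4763 0.3363 0.132 ]
push_mark [255. 311.] 0.93 [0.7359 0.2931 0.132 ]
push_mark [209. 184.] 0.92 [ 0.6546 -0.1059  0.132 ]
latch_pivot [184. 153.] 0.72 [ 0.6667 -0.2479  0.143 ]
latch_pivot [194. 200.] 0.56 [ 0.7198 -0.0774  0.143 ]
latch_knob [208. 132.] 0.48 [ 0.5702 -0.2486  0.182 ]
latch_knob [185. 154.] 0.45 [ 0.6715 -0.2132  0.182 ]
```

Emit:
play_rows:
  targets:
    - [[-1.2,0.4,-4],0]
    - [[0,0,-4],0]
    - [[0,0,-3.9],0]
    - [[0,0,0],0]

```text
clock: 7.62
eef_pos: [0.546, -0.2871, 0.1673]
ee_rot: [0.442, 1.497, -0.449]
force: [-0.2, 0.7, -0.7]
grip_width: 0.0002
```

Now follow the arc, starting with the contact and the first half.

Emit:
play_rows:
  targets:
    - [[1.7,2,0],0]
    - [[0,1.0,0],0]
    - [[0,1.0,0],0]
    - [[0.2,0.9,0],0]
    - [[0.3,1.0,0],0]

```text
clock: 8.25
eef_pos: [0.5698, -0.2267, 0.1731]
ee_rot: [0.439, 1.492, -0.451]
force: [-0.6, -0.7, -1.4]
grip_width: 0.0003
```

Emit:
play_rows:
  targets:
    - [[0.4,1.2,-0.3],0]
    - [[0.9,1.4,-0.2],0]
    - [[1.2,1.3,0],0]
    - [[0.8,0.6,0],0]

```text
clock: 8.75
eef_pos: [0.6056, -0.1785, 0.1683]
ee_rot: [0.439, 1.49, -0.452]
force: [-0.4, -1.8, 0.6]
grip_width: 0.0006
```

Run:
```python
from h import *
a=optics.get_image("scene")[100:260,140:320]
cv2.imwrite("pics/l1.png",cv2.resize(a,None,fx=3.5,fy=3.5,interpolation=2))
```

```text
(no output)
```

View pics/l1.png

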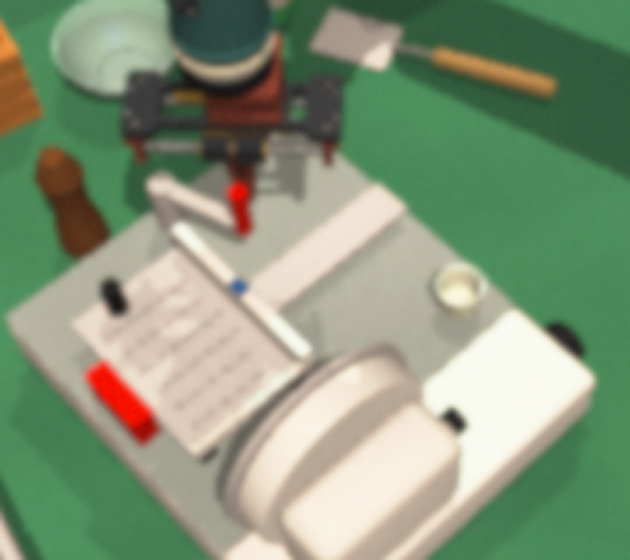

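The knob (240,210) is in front of the fingers, with the bar partly across and the carriage still on the stop. Continuing.

Emit:
play_rows:
  targets:
    - [[0.9,0.45,0],0]
    - [[0.9,0.3,0],0]
    - [[0.8,0.25,0],0]
    - [[0.6,0.1,0],0]

```text
clock: 9.3
eef_pos: [0.6318, -0.1703, 0.1673]
ee_rot: [0.431, 1.505, -0.46]
force: [-16.6, -8.9, 9.1]
grip_width: 0.0006
```

Emit:
play_rows:
  targets:
    - [[0.3,0.0,0],0]
    - [[-2.5,-2,0],0]
    - [[-2,-2,1],0]
    - [[0,0,5],0]
    - [[0,0,5],0]
    - [[-3,-4,3],0]
    - [[-3,-5,0],0]
    - [[-3,-5,0],0]
    - [[0,0,0],0]

```text
clock: 10.42
eef_pos: [0.4977, -0.3579, 0.3123]
ee_rot: [0.429, 1.504, -0.463]
force: [0.4, 0.7, -0.5]
grip_width: 0.0003
```

Run:
```python
from h import *
a=optics.get_image("scene")[100:260,140:320];b=optics.get_image("top")[70:230,190:370]
cv2.imwrite("pics/end.png",cv2.resize(cv2.hconcat([a,b]),None,fx=2.2,fy=2.2,interpolation=2))
for c in("scene","top"):
  for n,z in(("push_mark",.132),("latch_pivot",.143),("latch_knob",.182)):
    for m in nets.mark_of(c,n)[:3]: print(c,n,round(m["conf"],2),np.round(atz(c,m["centre"],z),4))
```

```text
scene push_mark 0.93 [0.7409 0.3018 0.132 ]
scene push_mark 0.88 [0.4765 0.3394 0.132 ]
scene push_mark 0.59 [ 0.6537 -0.1135  0.132 ]
scene latch_pivot 0.68 [ 0.6544 -0.2458  0.143 ]
scene latch_knob 0.59 [ 0.6431 -0.1514  0.182 ]
top push_mark 0.97 [0.431  0.3098 0.132 ]
top push_mark 0.69 [ 0.65   -0.1023  0.132 ]
top push_mark 0.61 [0.695  0.2499 0.132 ]
top latch_pivot 0.83 [ 0.6616 -0.2417  0.143 ]
top latch_knob 0.77 [ 0.6427 -0.146   0.182 ]
```

View pics/end.png

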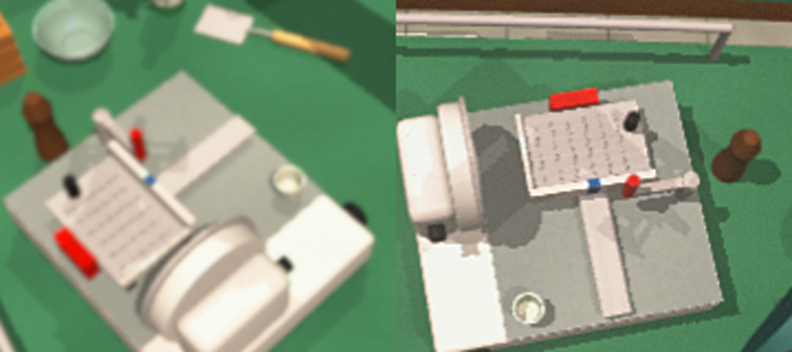

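The bar lies parallel to and just behind the carriage's wall, with the knob at top (632,185). The carriage is against the stop, and the cup and pepper mill are where they were. Handing in.

```bash
python3 -c "
from plant import r;print(r.job_done())"
```

```text
the job is handed in; nothing more can be done
None
```

The slicer is parked, and I handed the job in at about 10.5 s on the clock. I pushed the carriage home on its centre line with closed fingers, then swung the latch across behind it and drew the arm clear.

**Carriage:** it slid at about 2 N until the stop. There the force rose to about 12 N and the position held. The top camera afterwards put the blue mark at slicer x of about 26 mm, against 25 mm at home.

**Latch:** I pushed it to its limit, where the force reached about 19 N. Afterwards the top camera put the bar at about 101° in the world. Shut is about 101–102° for this slicer, so it reads fully across.

**Other things:** the sauce cup and pepper mill looked unmoved in the last pictures, and the robot was touching nothing.

**Disagreements:** the networks' points scattered by several millimetres. The scene camera placed the mark up to 8 mm and the pivot about 10 mm from where I expected, with the top camera agreeing better. No check failed.

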